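Put the seasonings back in the table caddy

TASK

Put the four seasonings back in the wooden caddy, each in the well made for it: the pepper mill in the wide round well, the salt shaker in the narrow round one and the two square spice jars, one each, in the square ones, all standing upright on the bottom. Set them down, do not drop or tip them. The orange-capped pill bottle and the red-lidded balm pot are not seasonings: leave them standing where they are.

Things in the scene. Friction and masses are not known exactly. Their poses are not given: they have to be found in the camera images.
- salt_shaker: Salt shaker: clear glass with white salt, grey domed top with holes; round, 44 mm across, 90 mm tall, 38 mm across at the foot, widest 15 to 30 mm up, 30 to 34 mm across from 60 to 80 mm up; 0.1 kg. Origin: centre of its underside, z up.
- pepper_mill: Pepper mill: dark brown turned wood; round, 58 mm across at the foot, 170 mm tall; its head, 123 to 155 mm up, is about 49 mm across and does not turn; small knob on top; 0.18 kg. Origin: centre of its underside, z up.
- yellow_spice_jar: Spice jar with a yellow cap: clear jar, square with rounded corners, red-brown spice inside; body 44 mm wide across its flats (along its x and y), 52 mm over the corners, up to 80 mm; round cap 44 mm across above that; 100 mm tall; 0.11 kg. Origin: centre of its underside, z up.
- red_spice_jar: Spice jar with a red cap: clear jar, square with rounded corners, pale spice inside; body 46 mm wide across its flats (along its x and y), 55 mm over the corners, up to 76 mm; round cap 45 mm across above that; 97 mm tall; 0.11 kg. Origin: centre of its underside, z up.
- pill_bottle: Pill bottle: round clear tube with a wider orange cap; medicine, not a seasoning; 40 mm across the cap, 33 mm below it, 113 mm tall. Stays where it stands. Origin: centre of its underside, z up.
- balm_pot: Balm pot: small round white pot with a red lid; skin balm, not a seasoning; 58 mm across, 50 mm tall. Stays where it stands. Origin: centre of its underside, z up.
- well_wide: White 83 mm square insert of the caddy with a wide round well, 74 mm across, for the pepper mill. Underside 8 mm above the table, top 42 mm, well floor (grey felt) 14 mm: well 28 mm deep, mouth flared by a 4 mm sloped lip. Fixed. Origin: centre of its underside, on the well's axis; z up, x and y along its sides.
- well_narrow: White 83 mm square insert of the caddy with a narrow round well, 52 mm across, for the salt shaker. Underside 8 mm above the table, top 42 mm, well floor (grey felt) 14 mm: well 28 mm deep, mouth flared by a 4 mm sloped lip. Fixed. Origin: centre of its underside, on the well's axis; z up, x and y along its sides.
- well_square_1: White 83 mm square insert of the caddy with a square well, 60 mm wide, for either spice jar. Underside 8 mm above the table, top 42 mm, well floor (grey felt) 14 mm: well 28 mm deep, mouth flared by a 4 mm sloped lip. Fixed. Origin: centre of its underside, on the well's axis; z up, x and y along its sides.
- well_square_2: The other insert with a square well, alike in every way. The caddy: a dark wooden tray 182 mm square, walls up to 36 mm above the table, a wire handle standing 20 mm out at each of two ends up to 29 mm high; fixed to the table; it holds the four inserts as a 2 x 2 square, centres 84 mm apart, in any arrangement.
Things that resemble listed ones, but are neither listed nor needed, are in the scene too. What is shaped like the red_spice_jar but black is not meant.

How it is judged:
At the end, for the whole second after the job is handed in: Mill in the wide well, salt shaker in the narrow one, a spice jar in each square one: axis within 12 mm of the well's, foot on its floor (8 to 20 mm above the table), tilt under 0.12 rad, at rest. Pill bottle and balm pot upright, within 20 mm of their start (horizontal distance between salt_shaker and well_narrow below 0.012 m and height (world z) of salt_shaker between 0.008 and 0.02 m and angle between each of salt_shaker, pepper_mill, yellow_spice_jar, red_spice_jar, pill_bottle, balm_pot's own z axis and vertical below 0.12 rad and linear speed of each of salt_shaker, pepper_mill, yellow_spice_jar, red_spice_jar below 0.02 m/s and angular speed of each of salt_shaker, pepper_mill, yellow_spice_jar, red_spice_jar below 0.2 rad/s and horizontal distance between pepper_mill and well_wide below 0.012 m and height (world z) of pepper_mill between 0.008 and 0.02 m and (horizontal distance between yellow_spice_jar and well_square_1 below 0.012 m or horizontal distance between yellow_spice_jar and well_square_2 below 0.012 m) and height (world z) of yellow_spice_jar between 0.008 and 0.02 m and (horizontal distance between red_spice_jar and well_square_1 below 0.012 m or horizontal distance between red_spice_jar and well_square_2 below 0.012 m) and height (world z) of red_spice_jar between 0.008 and 0.02 m and distance of each of pill_bottle, balm_pot from where it was at the start of the episode below 0.02 m); the robot touches nothing.
It fails at once if the orange-capped pill bottle is moved more than 20 mm or tipped (distance of pill_bottle from where it was at the start of the episode above 0.02 m or angle between pill_bottle's own z axis and vertical above 0.3 rad).
It fails at once if the balm pot is moved more than 20 mm or tipped (distance of balm_pot from where it was at the start of the episode above 0.02 m or angle between balm_pot's own z axis and vertical above 0.3 rad).
It fails at once if one of the four seasonings is dropped: in the air touching nothing, its foot more than 35 mm above the table ((height (world z) of salt_shaker above 0.035 m and contact force between salt_shaker and anything else below 0.005 N) or (height (world z) of pepper_mill above 0.035 m and contact force between pepper_mill and anything else below 0.005 N) or (height (world z) of yellow_spice_jar above 0.035 m and contact force between yellow_spice_jar and anything else below 0.005 N) or (height (world z) of red_spice_jar above 0.035 m and contact force between red_spice_jar and anything else below 0.005 N)).
It fails at once if one of the four seasonings is tipped more than 45 degrees (angle between any of salt_shaker, pepper_mill, yellow_spice_jar, red_spice_jar's own z axis and vertical above 0.785 rad).
It also fails if it takes over 106 s, if anything falls off the work surface, if the arm or the gripper's body presses on something with over 40 N, if the wrist force passes 120 N, or if a joint passes its speed limit or range.

ROBOT

A 6-joint arm with a two-finger parallel gripper is mounted at the origin on the work surface; the furniture and walls round the work are solid. World frame = base frame: x ahead of the robot, y to its left, z up, the work surface at z = 0. Lengths are in m, angles in rad, forces in N, time in s.
With the tool pointing down it reaches from about 0.35 to 0.775 m from the base axis. Payload 7.3 kg.
Tool frame: the origin (TCP) lies midway between the tips of the shut fingers; the grasp point (between the pads) lies 19 mm behind it (robot.tcp_to_grasp is the distance from the TCP to the grasp point, in m); z points along the fingers, y is the line along which they close (so a half turn about z gives the same grasp; the last joint's range is limited). The gripper opens to 92 mm and grips with 3 to 60 N. Pads are 19 mm wide; open, the fingers measure 130 mm over their backs; the gripper's body (75 mm by 190 mm) begins 47 mm behind the grasp point.
Start: joints at [1.079, 0.342, 1.524, -0, 1.275, -0.146], TCP at [0.178, 0.494, 0.227] pointing down, gripper open.
Joint ranges: [-2.53, 2.53], [-0.77, 2.02], [0.04, 2.7], [-1, 4.14], [0.28, 2.66], [-3.11, 3.11]. Speed limits (rad/s): [2.57, 2.57, 3.14, 3.14, 3.14, 3.14].

INTERFACE

Orientations are given as [roll, pitch, yaw] about the fixed x, y, z axes, in that order (R = Rz(yaw) Ry(pitch) Rx(roll)).
In Python, from cell import readout, cams, ticket, robot gives the robot as it stands. The module is installed in compiled form; this text tells all that it offers.
- The arm moves only by the tool jog_arm, never from a script. Its argument "plan" is a list of rows, each a list of 5 numbers: the shift along the world's x, y, z each as a share of 0.08 m, from -1 to 1, then the turn about the world's z as a share of 90 degrees, from -1 to 1, then the opening, from -1 (shut) to 1 (fully open). A call has 1 to 12 rows; each row is the pose to reach, as a shift and turn from the pose commanded when the call began; what a row does not reach only later rows make up. A row lasts 1/10 s, in which the tool goes at most 50 mm and 8.59 degrees, less where a joint would pass 70% of its speed; a pose out of reach is approached as far as the arm can. A call with a number of a shift or a turn outside -1 to 1 is refused whole. A call with a gripper value outside its range is refused whole. The fingers move at their own pace and stop on an object; "squeeze" is the grip in N (left out, the last holds). Time passes only in rows, so rows that repeat a pose let the fingers close. It gives the time, the measured TCP pose, the force, the opening and the grip force at its end, in the units of the state.
- readout.observe(): the state, without advancing time (a new reading comes with each control period).
- cams.read_camera(name): name is "scene" or "top"; returns the picture (480x640x3 uint8, blue, green, red); there is no depth.
- cams.calibration(name): a dict with "K" (3x3 intrinsics, pixels), "k1" (the pictures are not rectified: a ray, as slopes to the right and down, at radius r is drawn at 1 + k1 r^2 times it, then the intrinsics apply), "world_from_camera" (4x4, takes a point from camera to world coordinates). Camera axes: x right, y down, z forward; pixel columns grow to the right and rows downward; lengths in m; the calibration is good to about 2 mm. A picture is of the moment at which its call begins. calibration takes no time and is no camera call.
- ticket.hand_in(): hands the job in; it is judged then, once.
The state is a dict: "time": time; "qpos": joint angles; "qvel": joint speeds; "joint_efforts": joint torques, N m; "tool_pos": TCP position; "tool_rot": TCP orientation; "contact_force": force on the tool from outside, world axes, zero at the start; "torque": the same for the moment, N m; "opening": finger opening in m; "grip_force": force on a finger pad.
Only numpy, scipy, OpenCV 4.12 (cv2) and the standard library are available. Lean on these libraries where they do the work, as an engineer would, in place of code of your own. Each camera call takes 0.05 s, during which the arm holds its last target. There are 200 camera calls.

## Working session

There is one attempt and no reset: what is moved stays moved. The work goes in short steps, Python scripts to look and compute and a tool call to move; the robot and the scene stay as the last step left them, time stands still between calls to the robot, and variables do not carry over. Pictures are saved under pics/ and viewed, at most 14 in all, crops included, and the job is handed in when it is done.

Besides the shell and the picture viewer there is one more tool, called after ">>>" by a JSON object that holds its "name" and its "arguments". jog_arm: Moves the arm, as the interface text tells. Shift numbers are shares of 0.08 m and turn numbers shares of 90 degrees, none past 1 either way. Its arguments: {"type":"object","properties":{"plan":{"type":"array"},"squeeze":{"type":"number"}},"required":["plan"]}

```bash
mkdir -p pics; cat > h.py <<'E'
import numpy as np, cv2
from cell import readout, cams, ticket, robot
def cal(n):
    c=cams.calibration(n); return np.array(c["K"]),c["k1"],np.array(c["world_from_camera"])
def ray(n,u,v):
    K,k1,T=cal(n); p=cv2.undistortPoints(np.array([[[u,v]]],float),K,np.array([k1,0,0,0,0.]))[0,0]
    return T[:3,3],T[:3,:3]@np.array([p[0],p[1],1])
def onz(n,u,v,z):
    o,d=ray(n,u,v); return (o+d*(z-o[2])/d[2])[:2]
def proj(n,P):
    K,k1,T=cal(n); R=T[:3,:3].T; q=cv2.projectPoints(np.array(P,float).reshape(-1,3),cv2.Rodrigues(R)[0],-R@T[:3,3],K,np.array([k1,0,0,0,0.]))[0]
    return q.reshape(-1,2)
E
python3 - <<'E'
from h import *
for n in("scene","top"):
    im=cams.read_camera(n); cv2.imwrite(f"pics/{n}0.png",im); print(n,cal(n)[2].round(3).tolist(),cal(n)[0].round(0).tolist(),cal(n)[1])
print(readout.observe())
E
```

```text
scene [[0.643, -0.423, 0.638, -0.36], [-0.765, -0.372, 0.525, -0.689], [0.015, -0.826, -0.563, 0.748], [0.0, 0.0, 0.0, 1.0]] [[505.0, 0.0, 322.0], [0.0, 505.0, 230.0], [0.0, 0.0, 1.0]] 0.022687577880240468
top [[0.016, -0.99, 0.138, 0.28], [-1.0, -0.019, -0.015, -0.01], [0.017, -0.138, -0.99, 0.929], [0.0, 0.0, 0.0, 1.0]] [[446.0, 0.0, 321.0], [0.0, 446.0, 242.0], [0.0, 0.0, 1.0]] -0.05218978295354652
{'time': 0.1, 'qpos': array([ 1.07898756e+00,  3.42664912e-01,  1.52491260e+00, -1.18828408e-05,
        1.27538343e+00, -1.45996911e-01]), 'qvel': array([-5.93938695e-05, -6.84826895e-04,  6.04690045e-05,  1.29077997e-03,
        1.50351739e-03,  4.68666310e-04]), 'joint_efforts': array([ 2.51804049e-03, -4.32003701e+01, -2.44695336e+01,  7.19783432e-02,
        5.26324776e-02, -5.10266909e-05]), 'tool_pos': array([0.17776605, 0.49361126, 0.2261114 ]), 'tool_rot': array([-3.14023727e+00, -1.87814380e-04,  2.79578413e+00]), 'contact_force': array([-0.0994848 , -0.90942776, -0.0676834 ]), 'torque': array([-0.02268499, -0.0080477 , -0.02651597]), 'grip_force': 0.0, 'opening': 0.09216582491939491}
```

View pics/top0.png

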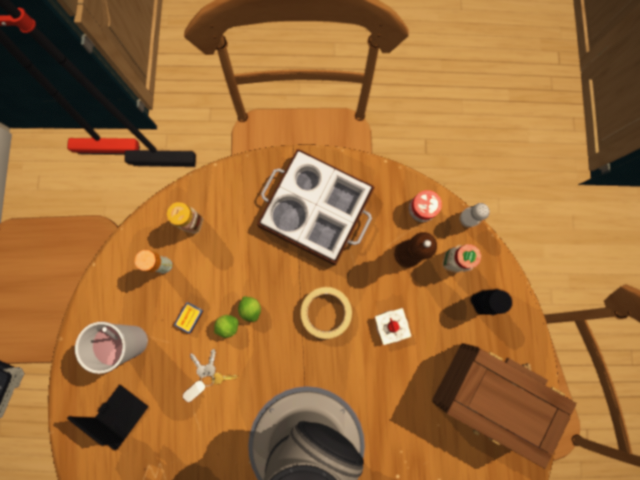

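View pics/scene0.png

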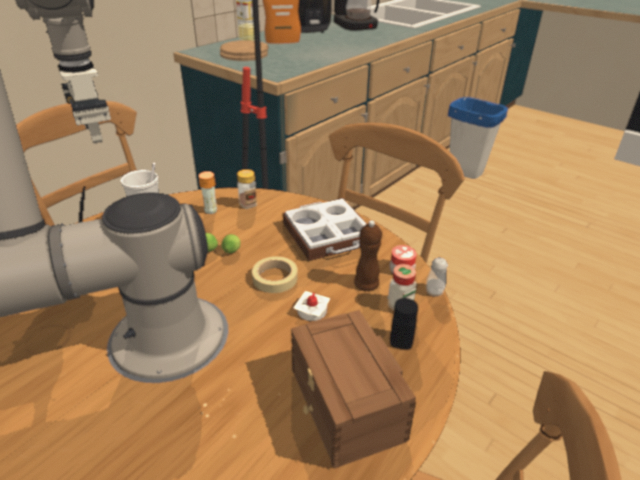

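The top view shows:
- Yellow-cap jar at (180,213), and the orange-cap pill bottle at (148,262).
- Mill at (416,250), salt shaker at (475,214).
- Red-topped candidates at (426,206), (466,257) and (393,326), which is on a white square.
- Black look-alike at (492,301).
- Caddy at (316,207), with the wide well at (290,213), the narrow well at (308,178) and the square wells at (346,194) and (325,232).

I'll check the red-topped candidates in a close crop.

```bash
python3 - <<'E'
from h import *
a=cv2.imread("pics/top0.png")[170:330,360:530]; b=cv2.imread("pics/scene0.png")[200:360,340:470]
c=cv2.imread("pics/top0.png")[140:270,250:390]
f=lambda i,s:cv2.resize(i,None,fx=s,fy=s,interpolation=cv2.INTER_CUBIC)
r=np.hstack([f(a,2.6),f(b,2.6)]); cv2.imwrite("pics/c1.png",r); print(r.shape)
cv2.imwrite("pics/c2.png",f(c,4))
E
```

```text
(416, 780, 3)
```

View pics/c1.png

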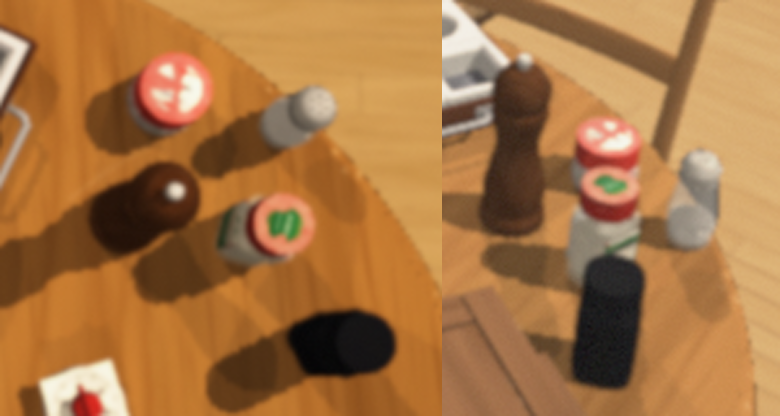

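View pics/c2.png

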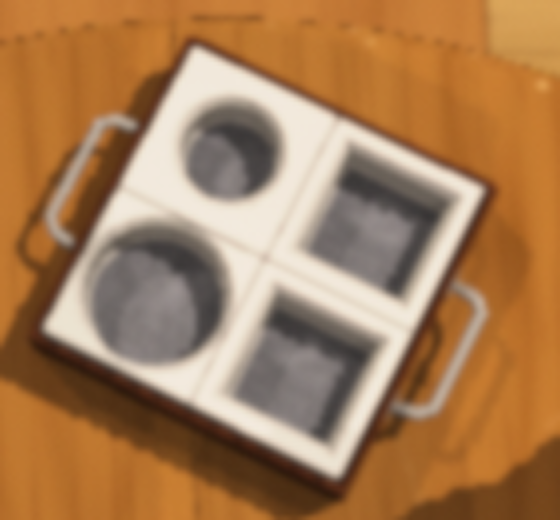

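The crop settles it. The pot with the red-and-white lid at (426,206) is low and 58 mm wide, so it's the balm pot. The tall jar with the green-marked red cap at (466,257) is the red spice jar, and (492,301) is the black decoy. In the caddy, the narrow well is top-left, the wide well bottom-left and the square wells are on the right.

```bash
cat > m.py <<'E'
from h import *
def tri(p,q):
    o1,d1=ray("top",*p);o2,d2=ray("scene",*q)
    s=np.linalg.lstsq(np.c_[d1,-d2],o2-o1,rcond=None)[0]; a=o1+s[0]*d1;b=o2+s[1]*d2
    return ((a+b)/2).round(4),np.linalg.norm(a-b).round(4)
def blob(im,lo,hi,roi,orr=None):
    x,y,X,Y=roi; h=cv2.cvtColor(im,cv2.COLOR_BGR2HSV)[y:Y,x:X]
    m=cv2.inRange(h,lo,hi)
    if orr: m|=cv2.inRange(h,*orr)
    cs=cv2.findContours(m,cv2.RETR_EXTERNAL,cv2.CHAIN_APPROX_NONE)[0]
    c=cv2.convexHull(max(cs,key=cv2.contourArea))
    M=cv2.moments(c); return np.array([M["m10"]/M["m00"]+x,M["m01"]/M["m00"]+y]),c.reshape(-1,2)+[x,y]
E
python3 - <<'E'
from m import *
t=cv2.imread("pics/top0.png");s=cv2.imread("pics/scene0.png")
red=((0,110,90),(7,255,255)); rr=((170,90,90),(180,255,255))
def rep(n,a,b,z):
    print(n,a[0].round(1),b[0].round(1),"tri",tri(a[0],b[0]),"top@z",onz("top",*a[0],z).round(4),"sc@z",onz("scene",*b[0],z).round(4), len(a[1]),np.ptp(a[1],0),np.ptp(b[1],0))
rep("redjar",blob(t,*red,(445,235,485,275),rr),blob(s,*red,(385,263,422,310),rr),.0865)
rep("balm",blob(t,*red,(405,185,445,225),rr),blob(s,*red,(385,240,422,265),rr),.045)
y=((20,130,120),(32,255,255))
rep("yel",blob(t,*y,(160,195,200,235)),blob(s,*y,(230,165,262,190)),.09)
o=((6,170,150),(15,255,255))
rep("pill",blob(t,*o,(130,240,165,280)),blob(s,*o,(195,165,222,190)),.105)
k=((0,0,130),(180,90,255))
rep("knob",blob(t,*k,(420,235,435,250)),blob(s,*k,(362,215,380,235)),.165)
g=((0,0,120),(180,70,255))
rep("salt",blob(t,*g,(455,198,495,232)),blob(s,*g,(422,252,452,300)),.045)
b=((0,0,0),(180,255,45))
rep("black",blob(t,*b,(465,280,520,320)),blob(s,*b,(385,293,422,352)),.0485)
c=blob(t,(0,0,150),(180,60,255),(245,140,385,275))[1]
# caddy: hull of whites, min area rect at z=.042
P=np.array([onz("top",*p,.042) for p in c]); r=cv2.minAreaRect((P*1000).astype(np.float32)); print("caddy",r)
C=cv2.boxPoints(r); print(C)
for n,u in dict(narrow=(308,178),wide=(290,213),s1=(346,194),s2=(325,232)).items(): 
    w=onz("top",*u,.03)*1000; q=[np.array(r[0])+.25*2*(np.array(r[0])*0+ (k-np.array(r[0]))) for k in C]
    print(n,min(q,key=lambda v:np.linalg.norm(v-w)).round(1),w.round(1))
f=lambda i,sc:cv2.resize(i,None,fx=sc,fy=sc,interpolation=cv2.INTER_CUBIC)
z=np.hstack([f(t[235:280,440:490],8)[:360],f(s[260:320,380:425],6)]); z2=np.hstack([f(t[195:240,160:210],8),f(s[165:215,225:265],7.2)]); w=min(z.shape[1],z2.shape[1])
cv2.imwrite("pics/c3.png",f(np.vstack([z[:,:w],z2[:,:w]]),.82)); print(z.shape)
E
```

```text
redjar [460.  258.7] [403.1 278. ] tri (array([ 0.376 , -0.2984,  0.072 ]), np.float64(0.01)) top@z [ 0.371  -0.2896] sc@z [ 0.365  -0.3094] 11 [11 20] [21 13]
balm [425.6 204.8] [403.1 255.4] tri (array([ 0.4866, -0.2372,  0.0387]), np.float64(0.0009)) top@z [ 0.4849 -0.2353] sc@z [ 0.4796 -0.2415] 17 [29 28] [24 18]
yel [178.7 213.1] [245.6 176.6] tri (array([0.4495, 0.2526, 0.0859]), np.float64(0.0003)) top@z [0.4485 0.2514] sc@z [0.4445 0.2465] 16 [22 20] [15 10]
pill [145.1 254.9] [208.2 182.1] tri (array([0.3683, 0.314 , 0.0797]), np.float64(0.0011)) top@z [0.3653 0.3047] sc@z [0.341  0.2755] 7 [34 30] [12 10]
knob [427.2 243.1] [371.5 222.6] tri (array([ 0.3889, -0.2062,  0.1657]), np.float64(0.0001)) top@z [ 0.389  -0.2064] sc@z [ 0.3899 -0.2057] 9 [6 6] [5 5]
salt [481.3 210.6] [437.2 276.5] tri (array([ 0.4697, -0.3436,  0.0472]), np.float64(0.0148)) top@z [ 0.4754 -0.3506] sc@z [ 0.4642 -0.339 ] 15 [13 14] [20 36]
black [490.7 301.7] [403.2 323.9] tri (array([ 0.29  , -0.3625,  0.0473]), np.float64(0.0007)) top@z [ 0.2902 -0.3623] sc@z [ 0.2886 -0.3628] 18 [39 23] [24 49]
caddy ((481.8495178222656, -10.89764404296875), (168.1332244873047, 168.40084838867188), 64.27789306640625)
[[ 369.50708   -50.090515]
 [ 521.221    -123.17761 ]
 [ 594.19196    28.295227]
 [ 442.47803   101.382324]]
narrow [538.    8.7] [540.1   5.9]
wide [462.2  45.2] [465.2  41.3]
s1 [501.5 -67. ] [507.6 -73.4]
s2 [425.7 -30.5] [427.  -31.1]
(360, 670, 3)
```

View pics/c3.png

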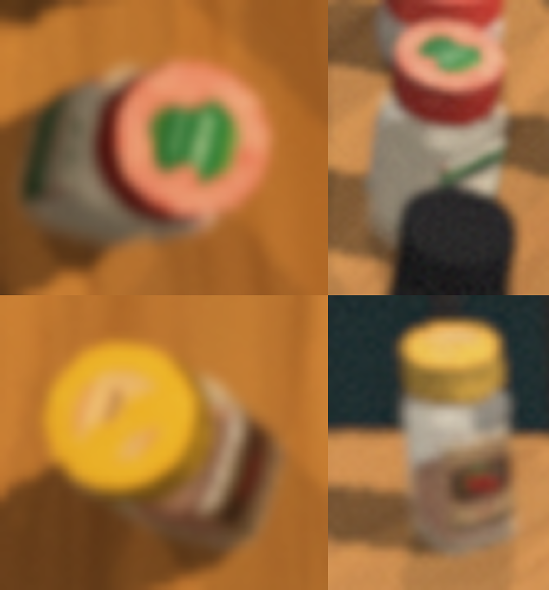

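The crops give a face direction of about -24° yaw for the yellow jar (label stripes) and about -10° for the red jar. Next I'll refine the positions from the cap-top centres.

```bash
python3 - <<'E'
from m import *
for n,a,b,z in [("red",(469,255.8),(404.3,271.1),.097),("salt",(479,211.3),(440.2,263.3),.08),("pill",(147,261),(207,179),.107),("yel",(178.7,213.1),(245.6,176.6),.09)]:
    print(n,tri(a,b),onz("top",*a,z).round(4),onz("scene",*b,z).round(4))
# face directions at mid-height
for n,p,q in [("red",(440+45/6.56,235+105/6.56),(440+30/6.56,235+190/6.56)),("yel",(160+240/6.56,195+130/6.56),(160+205/6.56,195+215/6.56)),("yel2",(160+265/6.56,195+145/6.56),(160+225/6.56,195+235/6.56))]:
    d=onz("top",*p,.03)-onz("top",*q,.03); print(n,np.degrees(np.arctan2(d[1],d[0])).round(1))
# salt foot check: project predicted outlines
for P in [(.47,-.34),(.465,-.34)]: print(proj("top",[(*P,0),(*P,.09)]).round(0).tolist(),proj("scene",[(*P,0),(*P,.09)]).round(0).tolist())
E
```

```text
red (array([ 0.3759, -0.3042,  0.0953]), np.float64(0.0002)) [ 0.3757 -0.3037] [ 0.3739 -0.3052]
salt (array([ 0.4687, -0.336 ,  0.0763]), np.float64(0.005)) [ 0.4661 -0.3324] [ 0.4668 -0.3391]
pill (array([0.3556, 0.3015, 0.0991]), np.float64(0.0031)) [0.3538 0.2996] [0.3477 0.288 ]
yel (array([0.4495, 0.2525, 0.086 ]), np.float64(0.0001)) [0.4486 0.2513] [0.4447 0.2468]
red -11.2
yel -19.1
yel2 -20.8
[[469.0, 217.0], [485.0, 208.0]] [[436.0, 291.0], [442.0, 259.0]]
[[469.0, 220.0], [485.0, 211.0]] [[435.0, 292.0], [441.0, 260.0]]
```

Everything is located. I'm starting with the yellow jar: fingers along 70°, which the tool already has and which keeps clear of the pill bottle.

>>> {"name": "jog_arm", "arguments": {"plan": [[0.5,-0.5,0,0,0.6],[1,-1,0,0,0.6],[1,-1,0,0,0.6],[1,-1,0,0,0.6]], "squeeze": 15}}

```text
time: 0.5
tool_pos: [0.259, 0.4128, 0.2266]
tool_rot: [-3.141, -0.0, 2.792]
contact_force: [-1.1, -0.5, -0.7]
opening: 0.074
grip_force: 0.0
```

>>> {"name": "jog_arm", "arguments": {"plan": [[0.5,-0.5,0,0,0.6],[1,-1,0,0,0.6],[1,-1,0,0,0.6],[1,-1,0,0,0.6]]}}

```text
time: 0.9
tool_pos: [0.3385, 0.3338, 0.2266]
tool_rot: [3.141, -0.0, 2.793]
contact_force: [-0.6, 0.5, -0.1]
opening: 0.0735
grip_force: 0.0
```

>>> {"name": "jog_arm", "arguments": {"plan": [[0.5,-0.5,0,0,0.6],[1,-1,0,0,0.6],[1,-1,0,0,0.6],[1,-1,0,0,0.6]]}}

```text
time: 1.3
tool_pos: [0.4181, 0.2544, 0.2265]
tool_rot: [3.141, -0.001, 2.794]
contact_force: [-0.5, -0.3, 0.7]
opening: 0.0738
grip_force: 0.0
```

>>> {"name": "jog_arm", "arguments": {"plan": [[0.38,-0.025,-0.3,0,0.6],[0.38,-0.025,-0.7,0,0.6],[0.38,-0.025,-1,0,0.6],[0.38,-0.025,-1,0,0.6]]}}

```text
time: 1.7
tool_pos: [0.4448, 0.2532, 0.1437]
tool_rot: [-3.137, -0.006, 2.798]
contact_force: [0.0, -0.5, 0.0]
opening: 0.0734
grip_force: 0.0
```

```bash
python3 - <<'E'
from h import *
t=cams.read_camera("top");s=cams.read_camera("scene")
f=lambda i:cv2.resize(i,(400,400),interpolation=cv2.INTER_CUBIC)
cv2.imwrite("pics/y1.png",np.hstack([f(t[150:280,110:240]),f(s[130:230,180:280])]))
E
```

```text
(no output)
```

View pics/y1.png

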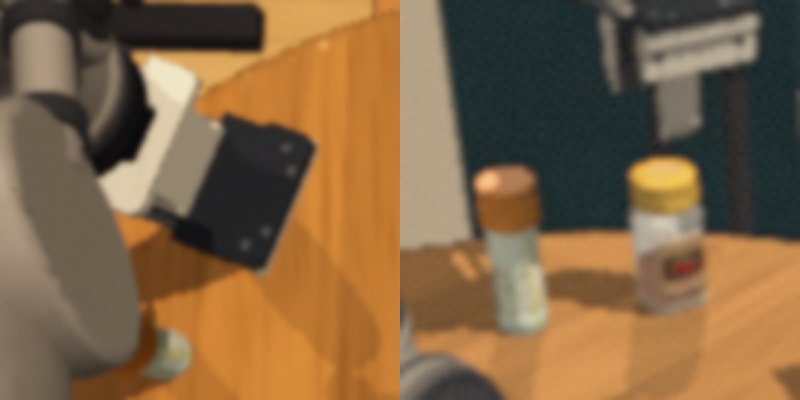

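The gripper is over the yellow jar at crop pixel (668,100), with the pill bottle clear at (510,250). Descending and gripping.

>>> {"name": "jog_arm", "arguments": {"plan": [[0,0,-0.25,0,0.6],[0,0,-0.5,0,0.6],[0,0,-0.75,0,0.6],[0,0,-1,0,0.6],[0,0,-1,0,0.6]]}}

```text
time: 2.3
tool_pos: [0.4474, 0.2526, 0.0664]
tool_rot: [-3.141, -0.001, 2.797]
contact_force: [0.3, 0.0, 0.2]
opening: 0.0734
grip_force: 0.0
```

>>> {"name": "jog_arm", "arguments": {"plan": [[0,0,-0.15,0,0.6],[0,0,-0.3,0,0.6],[0,0,-0.3,0,0.6],[0,0,-0.3,0,-0.2],[0,0,-0.3,0,-0.2],[0,0,-0.3,0,-0.2],[0,0,-0.3,0,-0.2],[0,0,-0.3,0,-0.2],[0,0,-0.3,0,-0.2]]}}

```text
time: 3.2
tool_pos: [0.4485, 0.252, 0.043]
tool_rot: [3.141, 0.0, 2.796]
contact_force: [-0.7, -1.1, 2.4]
opening: 0.0447
grip_force: 15.0
```

>>> {"name": "jog_arm", "arguments": {"plan": [[0,0,0.1,0,-0.2],[0,0,0.4,0,-0.2],[0,0,0.7,0,-0.2],[0,0,1,0,-0.2],[0,0,1,0,-0.2]], "squeeze": 25}}

```text
time: 3.7
tool_pos: [0.4501, 0.2527, 0.126]
tool_rot: [3.137, 0.005, 2.796]
contact_force: [0.9, 0.1, -0.7]
opening: 0.0447
grip_force: 25.0
```

>>> {"name": "jog_arm", "arguments": {"plan": [[0,-0.2,0,0,-0.2],[0,-0.6,0,0,-0.2],[0,-1,0,0,-0.2]]}}

```text
time: 4.0
tool_pos: [0.4471, 0.1704, 0.1214]
tool_rot: [-3.14, -0.002, 2.797]
contact_force: [0.0, -0.4, -0.5]
opening: 0.0446
grip_force: 25.0
```

>>> {"name": "jog_arm", "arguments": {"plan": [[0,-0.4,0,0,-0.2],[0,-0.8,0,0,-0.2],[0,-1,0,0,-0.2]]}}

```text
time: 4.3
tool_pos: [0.4469, 0.0891, 0.1215]
tool_rot: [-3.14, -0.003, 2.794]
contact_force: [0.3, 0.9, -1.2]
opening: 0.0445
grip_force: 25.0
```

>>> {"name": "jog_arm", "arguments": {"plan": [[-0.1,-0.4,0,-0.03,-0.2],[-0.2,-0.8,0,-0.065,-0.2],[-0.29,-1,0,-0.065,-0.2]]}}

```text
time: 4.6
tool_pos: [0.4234, 0.0096, 0.1215]
tool_rot: [-3.14, -0.003, 2.691]
contact_force: [-0.2, 0.6, -1.7]
opening: 0.0446
grip_force: 25.0
```

>>> {"name": "jog_arm", "arguments": {"plan": [[0,-0.3,0,0,-0.2],[0,-0.53,0,0,-0.2],[0,-0.53,0,0,-0.2],[0,-0.53,0,0,-0.2]]}}

```text
time: 5.0
tool_pos: [0.4241, -0.0307, 0.1219]
tool_rot: [-3.141, -0.002, 2.692]
contact_force: [-0.3, 0.0, 0.0]
opening: 0.0442
grip_force: 25.0
```

```bash
python3 - <<'E'
from h import *
t=cams.read_camera("top");s=cams.read_camera("scene")
f=lambda i:cv2.resize(i,(400,400),interpolation=cv2.INTER_CUBIC)
cv2.imwrite("pics/y2.png",np.hstack([f(t[135:275,250:390]),f(s[155:275,270:390])]))
E
```

```text
(no output)
```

View pics/y2.png

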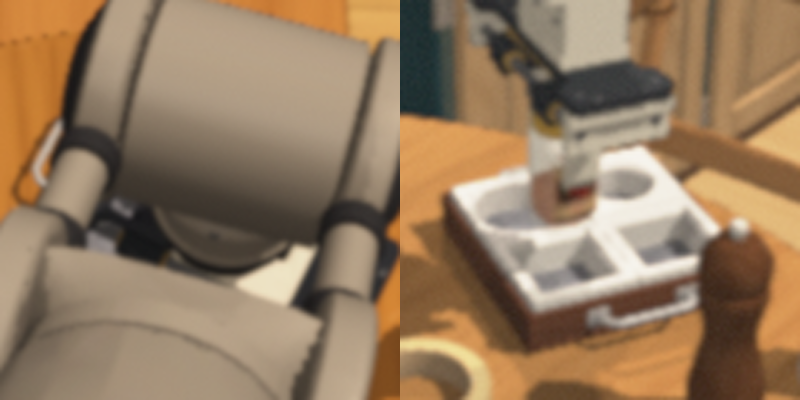

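The yellow jar hangs over the caddy, with its foot at crop pixel (562,218) and the square well at (565,255) below it in the scene view. Lowering it slowly.

>>> {"name": "jog_arm", "arguments": {"plan": [[0.02,0,-0.2,0,-0.2],[0.02,0,-0.4,0,-0.2],[0.02,0,-0.55,0,-0.2],[0.02,0,-0.65,0,-0.2],[0.02,0,-0.72,0,-0.2],[0.02,0,-0.77,0,-0.2],[0.02,0,-0.8,0,-0.2],[0.02,0,-0.8,0,-0.2]]}}

```text
time: 5.9
tool_pos: [0.4268, -0.0304, 0.0587]
tool_rot: [3.141, 0.0, 2.694]
contact_force: [0.0, 1.0, -1.5]
opening: 0.0448
grip_force: 25.0
```

>>> {"name": "jog_arm", "arguments": {"plan": [[0,0,-0.015,0,-0.2],[0,0,-0.03,0,-0.2],[0,0,-0.03,0,-0.2]]}}

```text
time: 6.2
tool_pos: [0.4271, -0.0306, 0.057]
tool_rot: [3.141, 0.001, 2.694]
contact_force: [-1.3, -0.4, 4.4]
opening: 0.0443
grip_force: 25.0
```

>>> {"name": "jog_arm", "arguments": {"plan": [[0,0,0,0,0.3],[0,0,0,0,0.3],[0,0,0,0,0.3],[0,0,0.3,0,0.3],[0,0,0.6,0,0.3],[0,0,1,0,0.3]]}}

```text
time: 6.8
tool_pos: [0.4259, -0.0303, 0.1364]
tool_rot: [-3.141, -0.003, 2.694]
contact_force: [0.9, -0.4, -0.4]
opening: 0.0597
grip_force: 0.0
```

>>> {"name": "jog_arm", "arguments": {"plan": [[0,-0.2,0.5,0,0.5],[0,-0.6,0.85,-0.1,0.5],[0,-1,0.85,-0.2,0.5],[0,-1,0.85,-0.28,0.5],[0,-1,0.85,-0.28,0.5]]}}

```text
time: 7.3
tool_pos: [0.4266, -0.1111, 0.2044]
tool_rot: [3.141, 0.0, 2.251]
contact_force: [-0.2, 0.2, -0.3]
opening: 0.0687
grip_force: 0.0
```

```bash
python3 - <<'E'
from h import *
t=cams.read_camera("top");s=cams.read_camera("scene")
f=lambda i:cv2.resize(i,(400,400),interpolation=cv2.INTER_CUBIC)
cv2.imwrite("pics/y3.png",np.hstack([f(t[175:275,400:500]),f(s[155:275,270:390])]))
print(readout.observe()["tool_pos"])
E
```

```text
[ 0.42650188 -0.11017761  0.20409555]
```

View pics/y3.png

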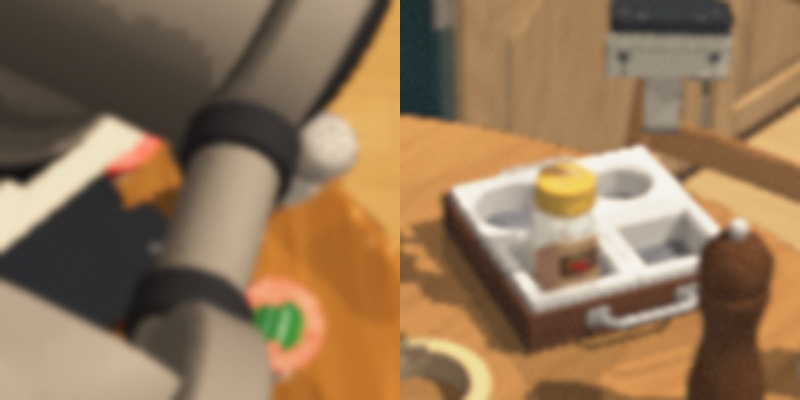

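The yellow jar stands upright in its well, at crop pixel (565,235). The red jar is next.

>>> {"name": "jog_arm", "arguments": {"plan": [[-0.1,-0.4,0,-0.1,0.6],[-0.2,-0.8,0,-0.2,0.6],[-0.3,-1,0,-0.29,0.6],[-0.3,-1,0,-0.38,0.6],[-0.3,-1,0,-0.47,0.6],[-0.3,-1,0,-0.555,0.6],[-0.3,-1,0,-0.555,0.6]]}}

```text
time: 8.1
tool_pos: [0.4027, -0.1898, 0.2041]
tool_rot: [-3.141, -0.0, 1.385]
contact_force: [-0.6, -0.1, 0.3]
opening: 0.0736
grip_force: 0.0
```

>>> {"name": "jog_arm", "arguments": {"plan": [[-0.1,-0.4,0,0,0.6],[-0.2,-0.8,0,0,0.6],[-0.3,-1,0,0,0.6],[-0.3,-1,0,0,0.6]]}}

```text
time: 8.5
tool_pos: [0.3782, -0.2717, 0.204]
tool_rot: [-3.141, 0.0, 1.386]
contact_force: [0.2, -0.2, -1.0]
opening: 0.0736
grip_force: 0.0
```

>>> {"name": "jog_arm", "arguments": {"plan": [[-0.03,-0.42,0,0,0.6],[-0.03,-0.42,-0.3,0,0.6],[-0.03,-0.42,-0.6,0,0.6],[-0.03,-0.42,-0.8,0,0.6],[-0.03,-0.42,-0.8,0,0.6]]}}

```text
time: 9.0
tool_pos: [0.3758, -0.3019, 0.1383]
tool_rot: [-3.138, -0.003, 1.386]
contact_force: [0.3, 0.3, 0.4]
opening: 0.0732
grip_force: 0.0
```

```bash
python3 - <<'E'
from h import *
t=cams.read_camera("top");s=cams.read_camera("scene")
f=lambda i:cv2.resize(i,(400,400),interpolation=cv2.INTER_CUBIC)
cv2.imwrite("pics/r1.png",np.hstack([f(t[175:325,390:540]),f(s[200:360,330:490])]))
print(readout.observe()["tool_pos"])
E
```

```text
[ 0.37681179 -0.30336432  0.14064348]
```

View pics/r1.png

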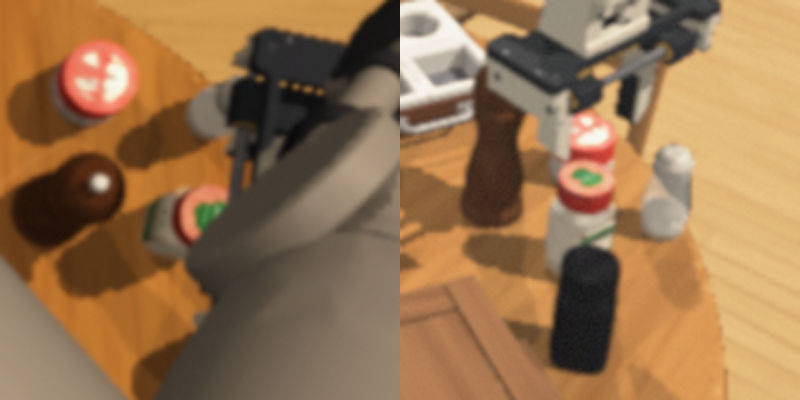

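The gripper straddles the red jar, whose cap is at crop pixel (586,183). The mill, balm pot, salt and black decoy are all clear. Descending.

>>> {"name": "jog_arm", "arguments": {"plan": [[0,0,-0.25,0,0.6],[0,0,-0.5,0,0.6],[0,0,-0.75,0,0.6],[0,0,-0.97,0,0.6],[0,0,-0.97,0,0.6]]}}

```text
time: 9.6
tool_pos: [0.3762, -0.3033, 0.0621]
tool_rot: [-3.14, -0.001, 1.384]
contact_force: [0.2, 0.6, -0.0]
opening: 0.0734
grip_force: 0.0
```

>>> {"name": "jog_arm", "arguments": {"plan": [[0,0,-0.24,0,0.6],[0,0,-0.24,0,0.6],[0,0,-0.24,0,-0.2],[0,0,-0.24,0,-0.2],[0,0,-0.24,0,-0.2],[0,0,-0.24,0,-0.2],[0,0,-0.24,0,-0.2],[0,0,-0.24,0,-0.2]]}}

```text
time: 10.4
tool_pos: [0.3766, -0.3043, 0.0442]
tool_rot: [3.141, 0.001, 1.382]
contact_force: [-0.8, -0.1, 6.4]
opening: 0.0464
grip_force: 24.7
```

>>> {"name": "jog_arm", "arguments": {"plan": [[0,0,0.1,0,-0.2],[0,0,0.4,0,-0.2],[0,0,0.7,0,-0.2],[0,0,1,0,-0.2],[0,0,1,0,-0.2]]}}

```text
time: 10.9
tool_pos: [0.3775, -0.3054, 0.1266]
tool_rot: [3.137, 0.004, 1.382]
contact_force: [0.5, 0.3, -1.6]
opening: 0.0465
grip_force: 24.7
```

>>> {"name": "jog_arm", "arguments": {"plan": [[0,0,0.3,0,-0.2],[0.3,0.1,0.3,0,-0.2],[0.7,0.2,0.3,0,-0.2],[1,0.3,0.3,0,-0.2]]}}

```text
time: 11.3
tool_pos: [0.4573, -0.2796, 0.1469]
tool_rot: [-3.141, -0.0, 1.382]
contact_force: [0.2, 0.1, -2.6]
opening: 0.0463
grip_force: 24.7
```

>>> {"name": "jog_arm", "arguments": {"plan": [[0.2,0.4,0,0,-0.2],[0.4,0.8,0,-0.08,-0.2],[0.5,1,0,-0.16,-0.2]]}}

```text
time: 11.6
tool_pos: [0.4966, -0.1974, 0.1463]
tool_rot: [-3.139, -0.001, 1.127]
contact_force: [-0.0, -1.2, -1.2]
opening: 0.0462
grip_force: 24.6
```

>>> {"name": "jog_arm", "arguments": {"plan": [[0,0.4,0,0,-0.2],[0,0.8,0,0,-0.2],[0,1,0,0,-0.2],[0,1,0,0,-0.2]]}}

```text
time: 12.0
tool_pos: [0.4958, -0.1182, 0.1469]
tool_rot: [-3.14, -0.0, 1.133]
contact_force: [0.3, -0.0, -1.1]
opening: 0.0462
grip_force: 24.7
```

>>> {"name": "jog_arm", "arguments": {"plan": [[0.07,0.4,0,0,-0.2],[0.07,0.64,0,0,-0.2],[0.07,0.64,0,0,-0.2],[0.07,0.64,-0.3,0,-0.2],[0.07,0.64,-0.5,0,-0.2],[0.07,0.64,-0.5,0,-0.2]]}}

```text
time: 12.6
tool_pos: [0.5006, -0.0699, 0.1055]
tool_rot: [-3.138, 0.001, 1.13]
contact_force: [0.3, -0.2, -0.8]
opening: 0.0462
grip_force: 24.7
```

```bash
python3 - <<'E'
from h import *
s=cams.read_camera("scene")
cv2.imwrite("pics/r2.png",cv2.resize(s[155:275,270:390],(480,480),interpolation=cv2.INTER_CUBIC))
print(readout.observe()["tool_pos"])
E
```

```text
[ 0.50140668 -0.07002631  0.10673277]
```

View pics/r2.png

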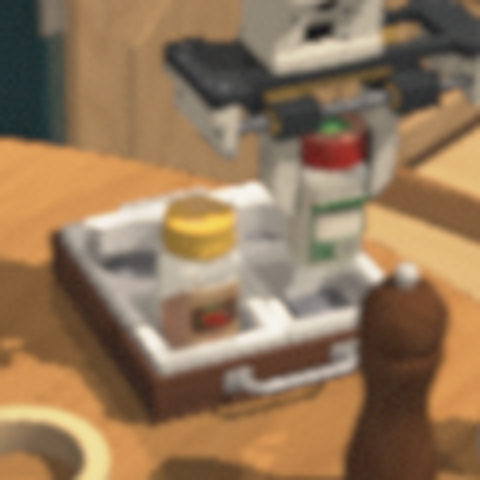

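The red jar hangs upright at crop pixel (333,210), right above the free square well at (325,295). Lowering.

>>> {"name": "jog_arm", "arguments": {"plan": [[0,0.03,-0.15,0,-0.2],[0,0.03,-0.3,0,-0.2],[0,0.03,-0.42,0,-0.2],[0,0.03,-0.5,0,-0.2],[0,0.03,-0.55,0,-0.2],[0,0.03,-0.58,0,-0.2],[0,0.03,-0.6,0,-0.2],[0,0.03,-0.61,0,-0.2],[0,0.03,-0.61,0,-0.2]]}}

```text
time: 13.55
tool_pos: [0.502, -0.0665, 0.0589]
tool_rot: [3.141, -0.0, 1.131]
contact_force: [-0.4, -0.3, -0.6]
opening: 0.0462
grip_force: 24.7
```

>>> {"name": "jog_arm", "arguments": {"plan": [[0,0,-0.015,0,-0.2],[0,0,-0.025,0,-0.2],[0,0,-0.025,0,-0.2]]}}

```text
time: 13.85
tool_pos: [0.5023, -0.0665, 0.0582]
tool_rot: [3.14, -0.0, 1.131]
contact_force: [-3.3, 1.6, 11.6]
opening: 0.0462
grip_force: 24.7
```

>>> {"name": "jog_arm", "arguments": {"plan": [[0,0,0,0,0.26],[0,0,0,0,0.26],[0,0,0,0,0.26],[0,0,0.3,0,0.26],[0,0,0.6,0,0.26],[0,0,1,0,0.26]], "squeeze": 15}}

```text
time: 14.45
tool_pos: [0.5011, -0.0662, 0.1366]
tool_rot: [-3.139, 0.0, 1.131]
contact_force: [0.6, -0.0, 0.5]
opening: 0.0578
grip_force: 0.0
```

>>> {"name": "jog_arm", "arguments": {"plan": [[0,-0.2,0.4,0,0.4],[0,-0.6,0.4,0,0.4],[0,-1,0.4,0,0.4],[0,-1,0.4,0,0.4]]}}

```text
time: 14.85
tool_pos: [0.5021, -0.1496, 0.1689]
tool_rot: [3.14, 0.001, 1.128]
contact_force: [0.4, 1.0, -0.1]
opening: 0.0643
grip_force: 0.0
```

>>> {"name": "jog_arm", "arguments": {"plan": [[0,-0.5,0,0,0.4],[0,-1,0,0,0.4],[0,-1,0,0,0.4]]}}

```text
time: 15.15
tool_pos: [0.5019, -0.23, 0.1683]
tool_rot: [3.141, 0.001, 1.127]
contact_force: [-0.1, -0.1, -0.3]
opening: 0.0644
grip_force: 0.0
```

```bash
python3 - <<'E'
from m import *
t=cams.read_camera("top");s=cams.read_camera("scene")
f=lambda i:cv2.resize(i,(400,400),interpolation=cv2.INTER_CUBIC)
cv2.imwrite("pics/s1.png",np.hstack([f(t[190:250,440:500]),f(s[250:310,410:470])]))
print(readout.observe()["tool_pos"])
E
```

```text
[ 0.50160543 -0.22639109  0.168125  ]
```

View pics/s1.png

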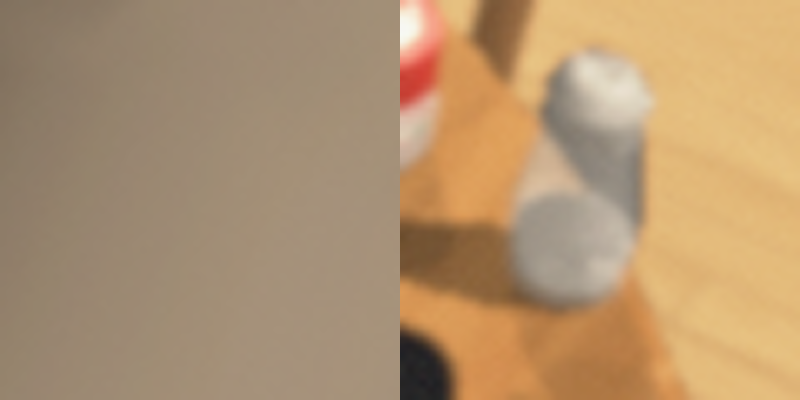

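The salt shaker in the scene view has its dome centre at crop pixel (601,92) and its bulb centre at (573,245). I'll use both for its axis.

```bash
python3 - <<'E'
from m import *
print(onz("scene",410+201/6.667,250+92/6.667,.08),onz("scene",410+173/6.667,250+245/6.667,.022))
t=cv2.imread("pics/top0.png")[190:240,450:500]
print(onz("top",479,211.3,.08),onz("top",471,217.5,.022))
for P in [(.467,-.337),(.467,-.341)]: print(proj("top",[(*P,0.022),(*P,.08)]).round(1).tolist(),proj("scene",[(*P,0.022),(*P,.08)]).round(1).tolist())
cv2.imwrite("pics/s2.png",cv2.resize(t,(600,600),interpolation=cv2.INTER_CUBIC))
E
```

```text
[ 0.46519946 -0.33989816] [ 0.45777694 -0.34319111]
[ 0.46610553 -0.33242077] [ 0.46515776 -0.33686823]
[[471.0, 216.6], [481.3, 210.9]] [[435.6, 283.5], [439.4, 262.9]]
[[472.9, 216.7], [483.3, 211.0]] [[437.2, 284.3], [441.0, 263.6]]
```

View pics/s2.png

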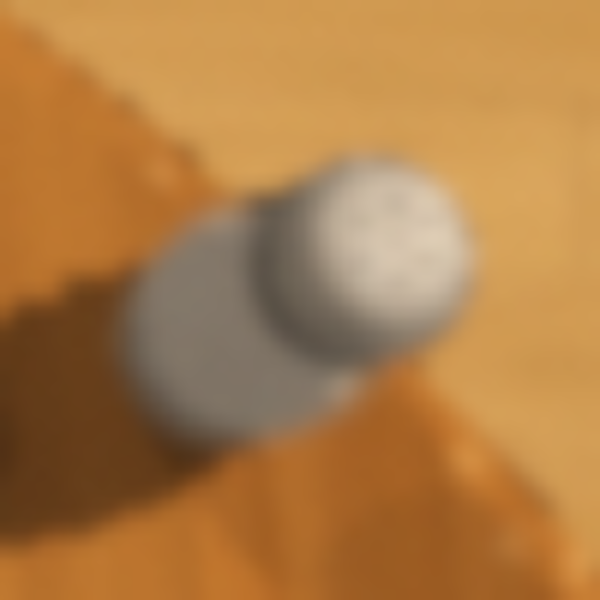

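The top crop confirms it: bulb centre at (470,217.3) and dome at (482,211) match an axis at (0.4665,-0.337).

>>> {"name": "jog_arm", "arguments": {"plan": [[-0.2,-0.5,0,0,0.5],[-0.44,-1,0,0,0.5],[-0.44,-1,0,0,0.5],[-0.44,-1,0,0,0.5]]}}

```text
time: 15.65
tool_pos: [0.4666, -0.3055, 0.1685]
tool_rot: [-3.141, -0.001, 1.13]
contact_force: [0.1, 0.1, 0.9]
opening: 0.0688
grip_force: 0.0
```

>>> {"name": "jog_arm", "arguments": {"plan": [[0,-0.37,0,0,0.5],[0,-0.37,-0.1,0,0.5],[0,-0.37,-0.4,0,0.5],[0,-0.37,-0.7,0,0.5],[0,-0.37,-0.7,0,0.5]]}}

```text
time: 16.15
tool_pos: [0.4657, -0.3324, 0.1095]
tool_rot: [-3.135, -0.003, 1.133]
contact_force: [-0.1, 0.3, -0.8]
opening: 0.0687
grip_force: 0.0
```

>>> {"name": "jog_arm", "arguments": {"plan": [[0,0,-0.25,0,0.5],[0,0,-0.5,0,0.5],[0,0,-0.75,0,0.5],[0,0,-0.75,0,0.5],[0,0,-0.75,0,0.5]]}}

```text
time: 16.65
tool_pos: [0.4674, -0.3354, 0.0537]
tool_rot: [3.141, -0.0, 1.132]
contact_force: [0.8, 0.7, 0.2]
opening: 0.069
grip_force: 0.0
```

>>> {"name": "jog_arm", "arguments": {"plan": [[0,0,0,0,-0.5],[0,0,0,0,-0.5],[0,0,0,0,-0.5],[0,0,0,0,-0.5],[0,0,0,0,-0.5],[0,0,0,0,-0.5],[0,0,0,0,-0.5]], "squeeze": 12}}

```text
time: 17.35
tool_pos: [0.467, -0.3364, 0.053]
tool_rot: [3.141, 0.0, 1.131]
contact_force: [0.9, -0.3, 2.6]
opening: 0.0348
grip_force: 12.0
```

>>> {"name": "jog_arm", "arguments": {"plan": [[0,0,0.1,0,-0.5],[0,0,0.4,0,-0.5],[0,0,0.7,0,-0.5],[0,0,1,0,-0.5],[0,0,1,0,-0.5]], "squeeze": 18}}

```text
time: 17.85
tool_pos: [0.468, -0.3372, 0.1362]
tool_rot: [3.136, 0.002, 1.131]
contact_force: [0.7, -1.0, -0.9]
opening: 0.0343
grip_force: 17.6
```

>>> {"name": "jog_arm", "arguments": {"plan": [[0.3,0.1,0.3,0,-0.5],[0.6,0.4,0.58,0,-0.5],[0.8,0.8,0.58,0,-0.5],[0.89,1,0.58,0,-0.5]]}}

```text
time: 18.25
tool_pos: [0.5387, -0.2536, 0.1786]
tool_rot: [-3.141, -0.001, 1.132]
contact_force: [0.6, -0.6, -1.1]
opening: 0.0343
grip_force: 17.6
```

>>> {"name": "jog_arm", "arguments": {"plan": [[0,0.4,0,0,-0.5],[0,0.8,0,0,-0.5],[0,1,0,0,-0.5]]}}

```text
time: 18.55
tool_pos: [0.5368, -0.1737, 0.1779]
tool_rot: [-3.138, -0.0, 1.132]
contact_force: [-0.6, 0.3, -1.1]
opening: 0.0342
grip_force: 17.6
```

>>> {"name": "jog_arm", "arguments": {"plan": [[0,0.4,0,0,-0.5],[0,0.8,0,0,-0.5],[0,1,0,0,-0.5]]}}

```text
time: 18.85
tool_pos: [0.5373, -0.0944, 0.1784]
tool_rot: [-3.14, 0.0, 1.132]
contact_force: [-1.1, -1.1, -1.4]
opening: 0.0343
grip_force: 17.6
```

>>> {"name": "jog_arm", "arguments": {"plan": [[0,0.4,0,0,-0.5],[0,0.8,0,0,-0.5],[0,1,0,0,-0.5],[0,1,0,0,-0.5]]}}

```text
time: 19.25
tool_pos: [0.5378, -0.015, 0.1789]
tool_rot: [-3.141, 0.0, 1.133]
contact_force: [-0.4, -1.0, -1.0]
opening: 0.0344
grip_force: 17.6
```

>>> {"name": "jog_arm", "arguments": {"plan": [[0,0.3,0,0,-0.5],[0,0.3,-0.2,0,-0.5],[0,0.3,-0.5,0,-0.5],[0,0.3,-0.75,0,-0.5],[0,0.3,-0.75,0,-0.5],[0,0.3,-0.75,0,-0.5]]}}

```text
time: 19.85
tool_pos: [0.5382, 0.0068, 0.1193]
tool_rot: [-3.142, 0.001, 1.13]
contact_force: [-0.0, -0.2, -1.5]
opening: 0.0344
grip_force: 17.6
```

```bash
python3 - <<'E'
from m import *
s=cams.read_camera("scene"); p=readout.observe()["tool_pos"]; print(p)
z=p[2]-.053
x,y=270,155
o=cv2.resize(s[155:255,270:390],(720,600),interpolation=cv2.INTER_CUBIC)
for P,c in [((p[0],p[1],z+.022),(0,255,0)),((.538,.0087,z+.022),(0,0,255)),((.538,.0087,.042),(255,0,0))]:
    q=(proj("scene",[P])[0]-[x,y]+.5)*6; print(q.round(1)); cv2.circle(o,tuple(int(v) for v in q),4,c,-1)
cv2.imwrite("pics/s3.png",o)
E
```

```text
[0.5386835  0.00695311 0.11995397]
[398.1 233.3]
[394.  232.6]
[390.8 324.8]
```

View pics/s3.png

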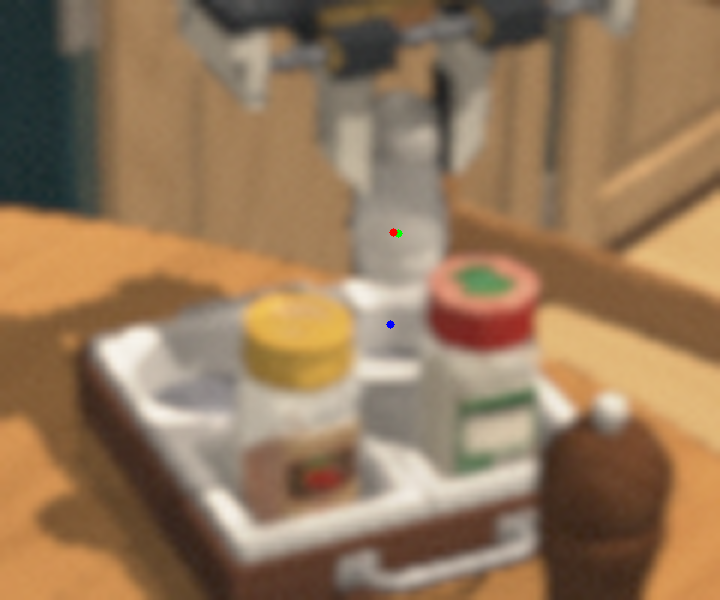

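The salt shaker hangs upright, with its bulb at crop pixel (400,232) against a predicted (394,233). Both jars are standing in their wells. Lowering.

>>> {"name": "jog_arm", "arguments": {"plan": [[0,0.02,-0.15,0,-0.5],[0,0.02,-0.3,0,-0.5],[0,0.02,-0.4,0,-0.5],[0,0.02,-0.48,0,-0.5],[0,0.02,-0.54,0,-0.5],[0,0.02,-0.59,0,-0.5],[0,0.02,-0.62,0,-0.5],[0,0.02,-0.64,0,-0.5],[0,0.02,-0.64,0,-0.5]]}}

```text
time: 20.8
tool_pos: [0.538, 0.0096, 0.0679]
tool_rot: [3.141, 0.0, 1.131]
contact_force: [-0.2, -0.3, -1.5]
opening: 0.0342
grip_force: 17.6
```

>>> {"name": "jog_arm", "arguments": {"plan": [[0,0,-0.015,0,-0.5],[0,0,-0.025,0,-0.5],[0,0,-0.025,0,-0.5]]}}

```text
time: 21.1
tool_pos: [0.5385, 0.0095, 0.0669]
tool_rot: [3.14, -0.001, 1.131]
contact_force: [-1.7, 0.4, 5.2]
opening: 0.0342
grip_force: 18.1
```

>>> {"name": "jog_arm", "arguments": {"plan": [[0,0,0,0,0.15],[0,0,0,0,0.15],[0,0,0,0,0.15],[0,0,0,0,0.15],[0,0,0.3,0,0.15],[0,0,0.6,0,0.15],[0,0,1,0,0.15],[0,0,1,0,0.15]]}}

```text
time: 21.9
tool_pos: [0.5403, 0.0093, 0.1499]
tool_rot: [3.134, -0.002, 1.131]
contact_force: [-0.6, -0.3, -0.5]
opening: 0.053
grip_force: 0.0
```

>>> {"name": "jog_arm", "arguments": {"plan": [[0,0,0.5,0,0.6],[-0.3,-0.4,0.75,0,0.6],[-0.7,-0.8,0.75,0,0.6],[-1,-1,0.75,0,0.6],[-1,-1,0.75,0,0.6]]}}

```text
time: 22.4
tool_pos: [0.4553, -0.0718, 0.2055]
tool_rot: [-3.14, 0.001, 1.128]
contact_force: [0.6, -0.0, -0.4]
opening: 0.0734
grip_force: 0.0
```

>>> {"name": "jog_arm", "arguments": {"plan": [[-0.4,-0.4,0,0,0.6],[-0.87,-0.8,0,0,0.6],[-0.87,-1,0,0,0.6],[-0.87,-1,0,0,0.6]]}}

```text
time: 22.8
tool_pos: [0.3883, -0.1519, 0.2057]
tool_rot: [3.141, 0.0, 1.128]
contact_force: [-0.3, -0.1, 0.4]
opening: 0.0736
grip_force: 0.0
```

>>> {"name": "jog_arm", "arguments": {"plan": [[0,-0.4,0,0,0.6],[0,-0.7,0,0,0.6],[0,-0.7,0,0,0.6],[0,-0.7,0,0,0.6],[0,-0.7,0,0,0.6]]}}

```text
time: 23.3
tool_pos: [0.3886, -0.2052, 0.2056]
tool_rot: [-3.141, -0.001, 1.132]
contact_force: [-0.1, 0.4, 0.1]
opening: 0.0736
grip_force: 0.0
```

```bash
python3 - <<'E'
from h import *
o=readout.observe(); print(o["tool_pos"],((np.array([.389,-.2063,.12])-o["tool_pos"])/.08).round(3))
E
```

```text
[ 0.38860445 -0.20517368  0.2055857 ] [ 0.005 -0.014 -1.07 ]
```

>>> {"name": "jog_arm", "arguments": {"plan": [[0,-0.01,-0.25,0,0.6],[0,-0.01,-0.5,0,0.6],[0,-0.01,-0.75,0,0.6],[0,-0.01,-1,0,0.6],[0,-0.01,-1,0,0.6],[0,-0.01,-1,0,0.6]]}}

```text
time: 23.9
tool_pos: [0.3886, -0.2066, 0.1263]
tool_rot: [-3.141, -0.0, 1.132]
contact_force: [0.3, -0.7, 0.7]
opening: 0.0734
grip_force: 0.0
```

>>> {"name": "jog_arm", "arguments": {"plan": [[0,0,-0.06,0,0.6],[0,0,-0.06,0,-0.2],[0,0,-0.06,0,-0.2],[0,0,-0.06,0,-0.2],[0,0,-0.06,0,-0.2],[0,0,-0.06,0,-0.2],[0,0,-0.06,0,-0.2],[0,0,-0.06,0,-0.2]], "squeeze": 25}}

```text
time: 24.7
tool_pos: [0.3885, -0.2074, 0.1214]
tool_rot: [3.141, 0.0, 1.131]
contact_force: [-0.4, -0.0, 4.7]
opening: 0.0465
grip_force: 25.0
```

>>> {"name": "jog_arm", "arguments": {"plan": [[0,0,0.1,0,-0.2],[0,0,0.3,0,-0.2],[0,0,0.55,0,-0.2],[0,0,0.8,0,-0.2],[0,0,1,0,-0.2],[0,0,1,0,-0.2]], "squeeze": 35}}

```text
time: 25.3
tool_pos: [0.3891, -0.2078, 0.203]
tool_rot: [3.138, 0.001, 1.131]
contact_force: [1.1, -0.1, -2.2]
opening: 0.0464
grip_force: 35.0
```

>>> {"name": "jog_arm", "arguments": {"plan": [[0,0,0.25,0,-0.2],[0,0,0.5,0,-0.2],[0,0.2,0.68,0,-0.2],[0,0.5,0.68,0,-0.2],[0,0.8,0.68,0,-0.2],[0,1,0.68,0,-0.2]]}}

```text
time: 25.9
tool_pos: [0.3876, -0.1257, 0.2545]
tool_rot: [-3.139, -0.0, 1.131]
contact_force: [-0.4, -0.1, -1.8]
opening: 0.0462
grip_force: 35.1
```

>>> {"name": "jog_arm", "arguments": {"plan": [[0,0.3,0,0,-0.2],[0,0.6,0,0,-0.2],[0.1,0.9,0,0,-0.2],[0.2,1,0,0,-0.2]]}}

```text
time: 26.3
tool_pos: [0.4038, -0.0454, 0.2547]
tool_rot: [-3.14, -0.0, 1.132]
contact_force: [0.4, -0.9, -2.3]
opening: 0.0465
grip_force: 35.1
```

>>> {"name": "jog_arm", "arguments": {"plan": [[0.2,0.3,0,0,-0.2],[0.4,0.6,0,0,-0.2],[0.6,0.9,0,0,-0.2],[0.72,1,0,0,-0.2],[0.72,1,0,0,-0.2]]}}

```text
time: 26.8
tool_pos: [0.4626, 0.0331, 0.2546]
tool_rot: [-3.141, 0.001, 1.133]
contact_force: [-0.2, -0.8, -2.6]
opening: 0.0469
grip_force: 35.1
```

```bash
python3 - <<'E'
from h import *
o=readout.observe(); print(o["tool_pos"],((np.array([.4622,.0452,.136])-o["tool_pos"])/.08).round(3),o["opening"])
E
```

```text
[0.4626346  0.03307639 0.25463612] [-0.005  0.152 -1.483] 0.04694879978564853
```

>>> {"name": "jog_arm", "arguments": {"plan": [[0,0.15,0,0,-0.2],[0,0.15,-0.2,0,-0.2],[0,0.15,-0.45,0,-0.2],[0,0.15,-0.7,0,-0.2],[0,0.15,-0.85,0,-0.2],[0,0.15,-0.85,0,-0.2],[0,0.15,-0.85,0,-0.2]]}}

```text
time: 27.5
tool_pos: [0.4618, 0.0444, 0.1879]
tool_rot: [3.141, 0.0, 1.13]
contact_force: [-0.0, -0.1, -1.7]
opening: 0.0464
grip_force: 35.1
```

```bash
python3 - <<'E'
from h import *
s=cams.read_camera("scene"); o=readout.observe(); p=o["tool_pos"]; print(p,((np.array([.4622,.0452,.136])-p)/.08).round(3))
z=p[2]-.121
c=(proj("scene",[(.4622,.0452,.042),(p[0],p[1],z+.085)])).round(0); print(c)
x,y=270,130; o=cv2.resize(s[130:250,270:390],(600,600),interpolation=cv2.INTER_CUBIC)
for h in(0,.03,.1,.16):
    q=(proj("scene",[(p[0],p[1],z+h)])[0]-[x,y]+.5)*5; cv2.circle(o,tuple(int(v) for v in q),3,(0,255,0),-1)
q=(proj("scene",[(.4622,.0452,.042)])[0]-[x,y]+.5)*5; cv2.circle(o,tuple(int(v) for v in q),3,(0,0,255),-1)
cv2.imwrite("pics/m1.png",o)
E
```

```text
[0.46220638 0.0444707  0.18835196] [-0.     0.009 -0.654]
[[305. 215.]
 [305. 178.]]
```

View pics/m1.png

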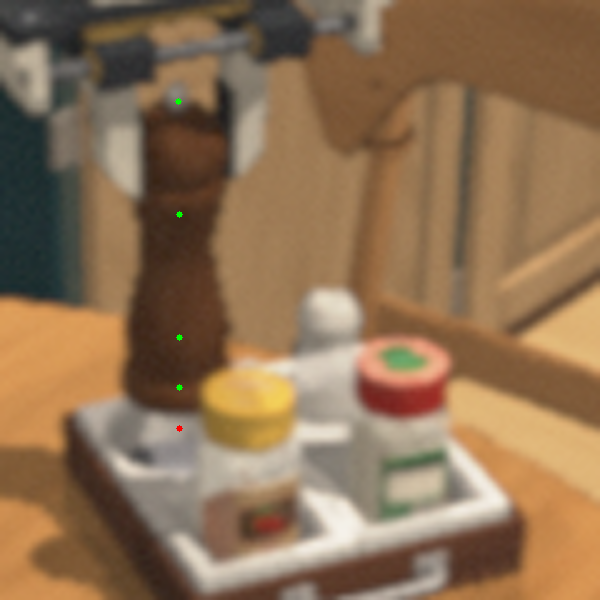

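The mill hangs upright over the wide well, with its axis at crop x≈178, matching the prediction. The salt and both jars are standing in place. Lowering the mill.

>>> {"name": "jog_arm", "arguments": {"plan": [[0,0.01,-0.15,0,-0.2],[0,0.01,-0.3,0,-0.2],[0,0.01,-0.42,0,-0.2],[0,0.01,-0.5,0,-0.2],[0,0.01,-0.56,0,-0.2],[0,0.01,-0.61,0,-0.2],[0,0.01,-0.64,0,-0.2],[0,0.01,-0.65,0,-0.2],[0,0.01,-0.65,0,-0.2]]}}

```text
time: 28.45
tool_pos: [0.4621, 0.0456, 0.1357]
tool_rot: [3.141, -0.0, 1.131]
contact_force: [-0.1, 0.4, -2.5]
opening: 0.0461
grip_force: 35.1
```

>>> {"name": "jog_arm", "arguments": {"plan": [[0,0,-0.012,0,-0.2],[0,0,-0.012,0,-0.2],[0,0,-0.012,0,-0.2]]}}

```text
time: 28.75
tool_pos: [0.4623, 0.0456, 0.1354]
tool_rot: [3.14, -0.001, 1.131]
contact_force: [-2.1, 0.4, 6.4]
opening: 0.0468
grip_force: 35.1
```

The mill is on the floor of its well. Releasing and backing off upward.

>>> {"name": "jog_arm", "arguments": {"plan": [[0,0,0,0,0.1],[0,0,0,0,0.3],[0,0,0,0,0.6],[0,0,0,0,0.6],[0,0,0,0,0.6],[0,0,0.3,0,0.6],[0,0,0.6,0,0.6],[0,0,1,0,0.6],[0,0,1,0,0.6]]}}

```text
time: 29.65
tool_pos: [0.4641, 0.0454, 0.2183]
tool_rot: [3.134, -0.003, 1.131]
contact_force: [0.4, 0.6, -0.1]
opening: 0.0733
grip_force: 0.0
```

>>> {"name": "jog_arm", "arguments": {"plan": [[0,0,0.4,0,0.6],[-0.5,0.5,0.4,0,0.6],[-1,1,0.4,0,0.6],[-1,1,0.4,0,0.6]]}}

```text
time: 30.05
tool_pos: [0.3786, 0.1274, 0.246]
tool_rot: [-3.139, 0.0, 1.133]
contact_force: [1.1, -0.2, 0.4]
opening: 0.0734
grip_force: 0.0
```

>>> {"name": "jog_arm", "arguments": {"plan": [[-0.5,0.5,0,0,0.6],[-0.8,1,0,0,0.6],[-0.8,1,0,0,0.6]]}}

```text
time: 30.35
tool_pos: [0.3149, 0.2088, 0.2462]
tool_rot: [-3.14, -0.001, 1.137]
contact_force: [1.5, -1.0, 0.4]
opening: 0.0734
grip_force: 0.0
```

>>> {"name": "jog_arm", "arguments": {"plan": [[0,0.5,0,0,0.6],[0,1,0,0,0.6],[0,1,0,0,0.6],[0,1,0,0,0.6]]}}

```text
time: 30.75
tool_pos: [0.3181, 0.2855, 0.2458]
tool_rot: [-3.141, 0.002, 1.132]
contact_force: [0.1, -1.1, 0.3]
opening: 0.0732
grip_force: 0.0
```

```bash
python3 - <<'E'
from m import *
t=cams.read_camera("top");s=cams.read_camera("scene")
red=((0,110,90),(7,255,255)); rr=((170,90,90),(180,255,255)); y=((20,130,120),(32,255,255)); k=((0,0,130),(180,90,255))
W=dict(narrow=(.538,.0087),wide=(.4622,.0452),s1=(.5015,-.067),s2=(.4257,-.0305))
for n,w,z in[("mill","wide",.18),("yel","s2",.104),("red","s1",.1),("salt","narrow",.094)]: print(n,proj("top",[(*W[w],z)]).round(1),proj("scene",[(*W[w],z)]).round(1))
b=blob(s,*y,tuple((proj("scene",[(*W["s2"],.104)])[0]+[-18,-18]).astype(int))+tuple((proj("scene",[(*W["s2"],.104)])[0]+[18,18]).astype(int)))[0];print("yel scene",b,onz("scene",*b,.104))
b=blob(s,*red,(385,240,422,265),rr)[0]; print("balm",b, "was 403.1 255.4")
o0=cv2.imread("pics/scene0.png"); 
d=cv2.absdiff(s,o0)[160:215,198:222].mean(); print("pill diff",d)
f=lambda i:cv2.resize(i,(400,400),interpolation=cv2.INTER_CUBIC)
cv2.imwrite("pics/final.png",np.hstack([f(t[130:280,240:390]),f(s[130:270,260:400])]))
E
```

```text
mill [[283.2 196.9]] [[305.1 167.6]]
yel [[325.7 226.4]] [[318.7 210.9]]
red [[345.3 188.1]] [[350.  205.3]]
salt [[306.2 169.7]] [[335.2 191.6]]
yel scene [319.12388592 211.28074866] [ 0.42517649 -0.03217934]
balm [403.05183199 255.60902592] was 403.1 255.4
pill diff 3.2893939393939395
```

The picture allowance is used up, so I'll do the last check by numbers only.

```bash
python3 - <<'E'
from m import *
t=cams.read_camera("top");s=cams.read_camera("scene")
def roi(c,r): return (int(c[0]-r),int(c[1]-r),int(c[0]+r),int(c[1]+r))
lt=((0,0,130),(180,90,255)); red=((0,70,90),(9,255,255)); rr=((168,70,90),(180,255,255)); y=((20,130,120),(32,255,255))
for n,m,w,z,r in[("mill",(lt,),(.4622,.0452),.18,9),("yel",(y,),(.4257,-.0305),.104,18),("red",(red,rr),(.5015,-.067),.1005,18)]:
    for c in("top","scene"):
        im=t if c=="top" else s; a=(*m[0],roi(proj(c,[(*w,z)])[0],r))+((m[1],) if len(m)>1 else ())
        try: b,h=blob(im,*a); print(n,c,b.round(1),np.ptp(h,0),((onz(c,*b,z)-w)*1000).round(1),"mm")
        except Exception as e: print(n,c,"none")
print(readout.observe()["qvel"].round(3))
E
```

```text
mill top [282.1 196.8] [6 6] [0.2 1.9] mm
mill scene [304.7 167.4] [5 5] [0.1 1.6] mm
yel top [326.5 225.7] [21 21] [ 1.3 -1.6] mm
yel scene [319.1 211.4] [16 14] [-1.  -2.1] mm
red top [343.3 189.6] [23 23] [-3.2  3.7] mm
red scene [350.2 205.7] [18 15] [-1.9 -2.2] mm
[-0.    -0.003 -0.003  0.003  0.     0.003]
```

The seasonings I could measure are within a few mm of their wells and upright, and the medicines haven't moved. Handing in.

```bash
python3 -c "
from h import *
print(ticket.hand_in())"
```

```text
the job is handed in; nothing more can be done
None
```

The job is handed in with all four seasonings set upright in their wells and the pill bottle and balm pot where they stood; the final check put the mill and jars within about 5 mm of their wells, and I judged the salt by its placement and a later picture.

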